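# Load the spacer rings on the locating post

### The arm

A 6-joint arm with a two-finger parallel gripper is mounted at the origin on the work surface; the furniture and walls round the work are solid. World frame = base frame: x ahead of the robot, y to its left, z up, the work surface at z = 0. Lengths are in m, angles in rad, forces in N, time in s.
With the tool pointing down it reaches from about 0.35 to 0.975 m from the base axis. Payload 4.9 kg.
Tool frame: the origin (TCP) lies at the very end of the fingers, on their centre line; the grasp point (between the pads) lies 19 mm behind it (pinch_z is the distance from the TCP to the grasp point, in m); z points along the fingers, y is the line along which they close (so a half turn about z gives the same grasp; the last joint's range is limited). The gripper opens to 85 mm and grips with 20 to 120 N. Pads are 22 mm wide; open, the fingers measure 114 mm over their backs; the gripper's body (76 mm by 85 mm) begins 54 mm behind the grasp point. The pads swing forward as they close: fully open they stand 13 mm farther back than shut.
Start: joints at [-1.224, 0.053, 1.613, -0, 1.476, -0.119], TCP at [0.281, -0.558, 0.231] pointing down, gripper open.
Joint ranges: [-3.01, 3.01], [-1.01, 2.22], [0.06, 2.58], [-1.02, 4.17], [0.09, 2.62], [-3.14, 3.14]. Speed limits (rad/s): [2.57, 2.57, 3.14, 3.14, 3.14, 3.14].

### API

Orientations are given as a unit quaternion [w, x, y, z].
In Python, from plant import * gives the robot as it stands. The module is installed in compiled form; this text tells all that it offers.
- The arm moves only by the tool play_rows, never from a script. Its arguments are lists of equal length, an entry for each row: "linear": the shift along the world's x, y, z in m, a list of three; "turn": the turn about the world's z in degrees. A call has 1 to 8 rows; each row shifts and turns the commanded pose from where the row before left it; what a row does not reach is not made up. A row lasts 1/8 s, in which the tool goes at most 62.5 mm and 10.7 degrees, less where a joint would pass 70% of its speed; a pose out of reach is approached as far as the arm can. A call is refused whole if a number of a shift passes 0.0625 or a number of a turn 10.7, either way. A call with a gripper value outside its range is refused whole. "hand" is the finger opening in m, from 0 to 0.0854, set as the call begins (left out, the last holds). The fingers move at their own pace and stop on an object; the grip force is fixed at half the most. Time passes only in rows, so rows that do not move let the fingers close. It gives the time, the measured TCP pose, the force, the opening and the grip force at its end, in the units of the state.
- state(): the state, without advancing time (a new reading comes with each control period).
- grab_frame(name): name is "scene" or "top" or "wrist"; returns the picture (384x512x3 uint8, red, green, blue); there is no depth.
- camera_info(name): a dict with "camera_matrix" (3x3 intrinsics, pixels), "distortion" ([k1, k2, p1, p2, k3] as OpenCV has them; the pictures are not rectified), "origin" and "attitude" of the camera in the world; the wrist camera has in their place "mount" (4x4, takes a point from camera to tool coordinates, whose origin is the TCP and whose axes are the flange's). Camera axes: x right, y down, z forward; pixel columns grow to the right and rows downward; lengths in m; the calibration is good to about 2 mm. A picture is of the moment at which its call begins: read the wrist's pose just before it. camera_info takes no time and is no camera call.
- job_done(): hands the job in; it is judged then, once.
Trained networks look in the newest picture that a camera, given by its name, has taken for a name from the list of things; names that differ only in an ending like _2 or _b are one class to them, and where a whole thing is asked for, a point or a joint stands for the part that bears it (a point fixed in the world has none). Each returns a list of dicts, best first, with "p" (0 to 1); they miss things now and then, are a little off and sometimes report something else, mostly with a low value. They report only what shows in the picture. A call takes as long as a camera call. They do not tell look-alikes from the thing itself.
- trace(camera, thing): "region" (384x512 bool, what is visible of it) and "location" ([column, row] in pixels, amid what is visible of it).
The state is a dict: "time": time; "joint_pos": joint angles; "joint_vel": joint speeds; "joint_efforts": joint torques, N m; "tool_pos": TCP position; "tool_rot": TCP orientation; "contact_force": force on the tool from outside, world axes, zero at the start; "ft_torque": the same for the moment, N m; "gripper_width": opening from 0.0 (shut) to 1.0 (fully open); "grasp_force": force on a finger pad.
Only numpy, scipy, OpenCV 4.12 (cv2) and the standard library are available. Lean on these libraries where they do the work, as an engineer would, in place of code of your own. Each camera call takes 0.05 s, during which the arm holds its last target. There are 200 camera calls.

### The job

Set up the spacer stand for the next job: thread the wide plain ring down the locating post until it lies flat on the base plate, then thread the narrow sleeve down the same post until it rests fully home on the ring. Lower each one down the post, do not drop it, and let go. Leave the disc with the small hole, which does not fit, where it lies.

Things in the scene. Friction and masses are not known exactly. Their poses are not given: they have to be found in the camera images.
- wide_ring_mid (a point): Wide ring of bare aluminium, lying flat on the table: outside diameter 60 mm, bore 36 mm (a large hole), 24 mm high, 0.15 kg. The point is its centre, half-way up (12 mm over its underside), z axis along the bore. Loose; grasp it across the outside from above.
- sleeve_mid (a point): Narrow sleeve of bare aluminium, standing on the table with its bore upright: outside diameter 46 mm, bore 36 mm, 30 mm high, 0.08 kg. The point is its centre, half-way up (15 mm over its underside), z axis along the bore. Loose; grasp it across the outside from above.
- post_foot (a point): Foot of the locating post of the fixed spacer stand: the point on the post's axis at the top face of the base plate, z axis up the post. The grey base plate is 100 x 120 x 12 mm, lying on the table; the upright steel post in its middle is 16 mm in diameter and rises 62 mm above this point, its top 10 mm tapering to 6 mm. The rings fit loosely (10 mm play all round). The wide ring, home, has its centre 12 mm above this point; the sleeve on top of it, 39 mm above.
- spare_disc_mid (a point): Spare disc of bare aluminium, outside diameter 60 mm and 24 mm high like the wide ring, but with only a 10 mm hole, which does not go over the post. The point is its centre, half-way up. Not to be moved. It, the wide ring and the sleeve lie in three places on the table that are swapped at random.
Mind the look-alikes: they are no part of the job. Of the things shaped like the part that bears post_foot, the grey one is meant.

How it is judged:
On the way, in this order (a step that is already met when the one before it is completed fails the run):
1. the wide ring is down the post, flat on the base plate (horizontal distance between wide_ring_mid and post_foot below 0.014 m and z of wide_ring_mid in the frame of post_foot between 0.008 and 0.016 m and angle between wide_ring_mid's own z axis and vertical below 0.17 rad), for 0.2 s.
2. the sleeve is down the post, home on the wide ring (all of step 1 and horizontal distance between sleeve_mid and post_foot below 0.014 m and z of sleeve_mid in the frame of post_foot between 0.035 and 0.043 m and angle between sleeve_mid's own z axis and vertical below 0.17 rad), for 0.2 s.
At the end, for the whole second after the job is handed in: The wide ring is round the post and flat on the base plate, and the sleeve is round the post and flat on the wide ring: each within 4 mm of its home height, within 14 mm of the post's axis, tilted less than 0.17 rad, and at rest (all of step 2 and linear speed of each of wide_ring, sleeve below 0.02 m/s); the robot touches nothing.
It fails at once if the wide ring is dropped down the post (faster than 0.7 m/s) (horizontal distance between wide_ring_mid and post_foot below 0.014 m and z of wide_ring_mid in the frame of post_foot below 0.07 m and linear speed of wide_ring above 0.7 m/s).
It fails at once if the sleeve is dropped down the post (faster than 0.7 m/s) (horizontal distance between sleeve_mid and post_foot below 0.014 m and z of sleeve_mid in the frame of post_foot below 0.07 m and linear speed of sleeve above 0.7 m/s).
It fails at once if the spare disc is moved by more than 30 mm (distance of spare_disc_mid from where it was at the start of the episode above 0.03 m).
It also fails if it takes over 58 s, if anything falls off the work surface, if the arm or the gripper's body presses on something with over 40 N, if the wrist force passes 120 N, or if a joint passes its speed limit or range.

## Working session

There is one attempt and no reset: what is moved stays moved. The work goes in short steps, Python scripts to look and compute and a tool call to move; the robot and the scene stay as the last step left them, time stands still between calls to the robot, and variables do not carry over. Pictures are saved under pics/ and viewed, at most 10 in all, crops included, and the job is handed in when it is done.

Besides the shell and the picture viewer there is one more tool, called after "Emit:" as name(argument=value, ...) on one line, values as JSON. play_rows: Moves the arm, as the interface text tells. Its arguments: {"type":"object","properties":{"linear":{"type":"array","items":{"type":"array","items":{"type":"number"}}},"turn":{"type":"array","items":{"type":"number"}},"hand":{"type":"number"}},"required":["linear","turn"]}

```bash
mkdir -p pics; python3 - <<'E'
from plant import *
import cv2,numpy as np
s=state();print(s['time'],s['tool_pos'],s['tool_rot'],s['gripper_width'])
a=grab_frame('scene');b=grab_frame('top')
cv2.imwrite('pics/a.png',a[...,::-1]);cv2.imwrite('pics/b.png',b[...,::-1])
for c in('scene','top','wrist'):print(c,camera_info(c))
for c in('scene','top'):
  for t in('wide_ring_mid','sleeve_mid','post_foot','spare_disc_mid'):
    print(c,t,[(round(d['p'],2),np.round(d['location']),int(d['region'].sum())) for d in trace(c,t)])
print(state()['time'])
E
```

```text
0.0 [ 0.28048706 -0.55784468  0.23009337] [-1.00009601e-03  9.73004287e-01  2.30784835e-01 -1.30904758e-04] 1.0014549247334765
scene {'camera_matrix': array([[420.34084403,   0.        , 254.8697266 ],
       [  0.        , 420.34084403, 182.92321238],
       [  0.        ,   0.        ,   1.        ]]), 'distortion': array([-0.11758609,  0.        ,  0.        ,  0.        ,  0.        ]), 'origin': array([-0.50211945, -0.69130837,  0.5968536 ]), 'attitude': array([-0.48550676,  0.74644803, -0.38868562,  0.23668971])}
top {'camera_matrix': array([[460.41811161,   0.        , 256.51457056],
       [  0.        , 460.41811161, 187.18849984],
       [  0.        ,   0.        ,   1.        ]]), 'distortion': array([0.00549646, 0.        , 0.        , 0.        , 0.        ]), 'origin': array([ 0.32256173, -0.00136857,  1.29816184]), 'attitude': array([ 0.01627195, -0.69911716,  0.71418195, -0.0302418 ])}
wrist {'camera_matrix': array([[280.9043576 ,   0.        , 254.80691803],
       [  0.        , 280.9043576 , 191.34880854],
       [  0.        ,   0.        ,   1.        ]]), 'dist
[... 324 characters left out ...]
5e-01,  9.51298912e-01,
        -1.43068295e-01],
       [ 0.00000000e+00,  0.00000000e+00,  0.00000000e+00,
         1.00000000e+00]])}
scene wide_ring_mid [(0.66, array([215., 186.]), 214)]
scene sleeve_mid [(0.69, array([352., 220.]), 301)]
scene post_foot [(0.96, array([292., 274.]), 1610), (0.58, array([172., 196.]), 176), (0.56, array([270., 195.]), 664)]
scene spare_disc_mid [(0.49, array([361., 196.]), 251)]
top wide_ring_mid [(0.57, array([186., 179.]), 326)]
top sleeve_mid [(0.41, array([356., 160.]), 165)]
top post_foot [(0.96, array([256., 163.]), 1411), (0.74, array([354., 266.]), 1561), (0.55, array([151., 232.]), 1546)]
top spare_disc_mid [(0.72, array([340., 108.]), 378)]
0.5
```

View pics/a.png

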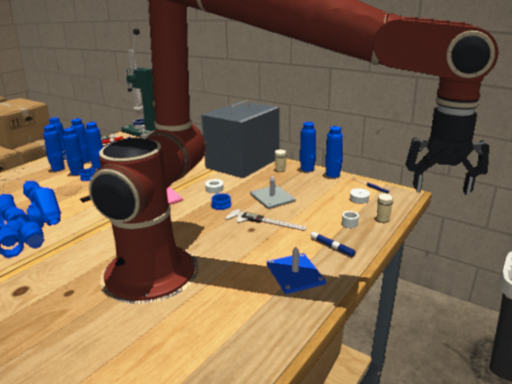

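View pics/b.png

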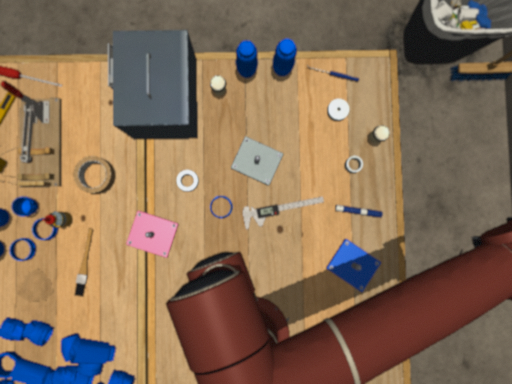

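The scene view shows the blue look-alike stand at (295,272). In the top view the grey plate is at (257,160), with its post on it, and the large-hole wide ring is at (187,180). The sleeve is at (354,163) and the small-hole disc at (339,109). The pink and blue plates and the blue ring are look-alikes.

```bash
cat > h.py <<'E'
from plant import *
import cv2,numpy as np
from scipy.spatial.transform import Rotation as R
def rot(q): return R.from_quat(np.r_[q[1:],q[0]]).as_matrix()
def cam(c,s=None):
    i=camera_info(c)
    if c=='wrist':
        T=rot(s['tool_rot']);M=i['mount'];return i,T@M[:3,:3],T@M[:3,3]+s['tool_pos']
    return i,rot(i['attitude']),i['origin']
def ray(C,px):
    i,A,o=C;u=cv2.undistortPoints(np.array([[px]],float),i['camera_matrix'],i['distortion'])[0,0]
    d=A@np.r_[u,1];return o,d/np.linalg.norm(d)
def tri(r1,r2):
    (o1,d1),(o2,d2)=r1,r2
    t=np.linalg.lstsq(np.c_[d1,-d2],o2-o1,rcond=None)[0]
    a,b=o1+t[0]*d1,o2+t[1]*d2;return (a+b)/2,np.linalg.norm(a-b)
def plane(r,z): o,d=r;return o+d*(z-o[2])/d[2]
E
python3 - <<'E'
from h import *
S,T=cam('scene'),cam('top')
for n,a,b,z in(('ring',(215,186),(187,180),.018),('sleeve',(350.5,218.5),(354.5,163.5),.022),('disc',(360,196),(339,109),.018),('plate',(272.5,196),(257,161),.012),('posttop',(272,178),(256.5,159),.074)):
    print(n,tri(ray(S,a),ray(T,b)),plane(ray(T,b),z),plane(ray(S,a),z))
E
```

```text
ring (array([0.43178413, 0.16538308, 0.0120814 ]), np.float64(0.0018397411449897869)) [0.43067994 0.16530708 0.018     ] [0.42287248 0.15597398 0.018     ]
sleeve (array([ 0.46689169, -0.30292401,  0.01799893]), np.float64(0.0026775612032070126)) [ 0.46712932 -0.30317673  0.022     ] [ 0.45898372 -0.30472347  0.022     ]
disc (array([ 0.62374861, -0.26531224,  0.01228525]), np.float64(0.0034555271303380567)) [ 0.62332508 -0.26568218  0.018     ] [ 0.61101599 -0.26839507  0.018     ]
plate (array([ 0.48134961, -0.03090603,  0.00784167]), np.float64(0.00025566855875563173)) [ 0.48076101 -0.03070854  0.012     ] [ 0.47450093 -0.03565704  0.012     ]
posttop (array([ 0.47984051, -0.029185  ,  0.06979396]), np.float64(0.002532088449050598)) [ 0.47854331 -0.02807476  0.074     ] [ 0.47296158 -0.03533076  0.074     ]
```

Emit:
play_rows(linear=[[0.028,0.051,0],[0.028,0.051,0],[0.028,0.051,0],[0.028,0.051,0],[0.028,0.051,0],[0.028,0.051,0],[0.028,0.051,0]], turn=[0,0,0,0,0,0,0], hand=0.0854)

```text
time: 1.38
tool_pos: [0.4774, -0.1997, 0.2317]
tool_rot: [0.0, 0.973, 0.231, 0.0]
contact_force: [0.3, -0.9, -0.5]
gripper_width: 1.0
grasp_force: 0.0
```

Emit:
play_rows(linear=[[-0.007,0.052,0],[-0.007,0.052,0],[-0.007,0.052,0],[-0.007,0.052,0],[-0.007,0.052,0],[-0.007,0.052,0],[-0.007,0.052,0],[0,0,0]], turn=[0,0,0,0,0,0,0,0])

```text
time: 2.38
tool_pos: [0.4269, 0.1653, 0.2315]
tool_rot: [-0.0, 0.972, 0.234, 0.0]
contact_force: [-0.4, -1.0, 0.3]
gripper_width: 0.998
grasp_force: 0.0
```

```bash
cat >> h.py <<'E'
def wlook(name,png,thing=None,z=.02):
    s=state();im=grab_frame('wrist');cv2.imwrite(png,im[...,::-1]);C=cam('wrist',s)
    for d in trace('wrist',thing):
        m=d['region'].astype(np.uint8);cs=max(cv2.findContours(m,cv2.RETR_EXTERNAL,cv2.CHAIN_APPROX_NONE)[0],key=len)
        e=cv2.fitEllipse(cs) if len(cs)>5 else None
        print(thing,round(d['p'],2),np.round(d['location']),m.sum(),'ell',e, 'pt',np.round(plane(ray(C,e[0]),z),4) if e else '')
    print('tcp',np.round(s['tool_pos'],4),s['time']);return s
E
python3 -c "
from h import *
wlook('w','pics/w1.png','wide_ring_mid',.02)"
```

```text
wide_ring_mid 0.98 [251. 174.] 1239 ell ((254.31617736816406, 161.0416259765625), (45.69769287109375, 46.429229736328125), 171.66758728027344) pt [0.4304 0.1681 0.02  ]
wide_ring_mid 0.2 [398. 187.] 6444 ell ((398.72711181640625, 187.679443359375), (91.73970794677734, 95.26026916503906), 155.4727325439453) pt [ 0.4852 -0.018   0.02  ]
tcp [0.4269 0.1653 0.2315] 2.375
```

View pics/w1.png

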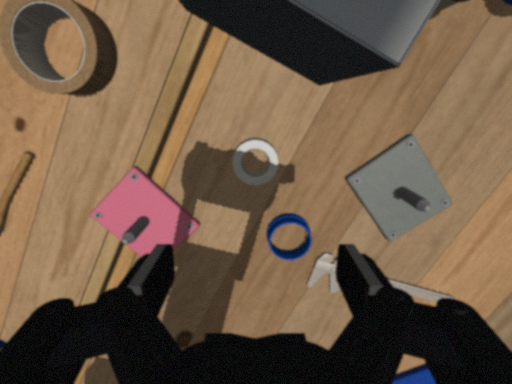

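Emit:
play_rows(linear=[[0,0,-0.04],[0,0,-0.04],[0,0,0]], turn=[0,0,0])

```text
time: 2.85
tool_pos: [0.4255, 0.1607, 0.1478]
tool_rot: [0.0, 0.973, 0.23, -0.004]
contact_force: [-0.0, -0.4, -0.2]
gripper_width: 1.002
grasp_force: 0.0
```

```bash
python3 -c "
from h import *
wlook('w','pics/w2.png','wide_ring_mid',.02)"
```

```text
wide_ring_mid 0.82 [255. 186.] 2247 ell ((251.03443908691406, 173.95965576171875), (59.61294937133789, 61.18570327758789), 8.805829048156738) pt [0.4307 0.1679 0.02  ]
tcp [0.4255 0.1607 0.1478] 2.85
```

View pics/w2.png

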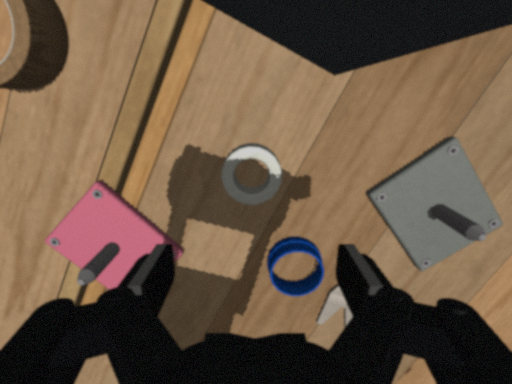

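The ring is at (255,162) in the first wrist view and (251,174) in the second. The post runs from foot (401,190) to top (424,204) in the first, and from (436,211) to (480,233) in the second. The blue ring at (296,266) is clear of the finger line.

```bash
python3 - <<'E'
from h import *
q=lambda y:np.array([0,np.cos(y),np.sin(y),0])
C1=cam('wrist',dict(tool_pos=np.array([.4269,.1653,.2315]),tool_rot=np.array([0,.972,.234,0])))
C2=cam('wrist',dict(tool_pos=np.array([.4255,.1607,.1478]),tool_rot=np.array([0,.973,.230,-.004])))
T=cam('top')
for n,a,b,z in(('ring',(254.5,161.5),(251,174),.018),('foot',(401,190),(436,211),.012),('top',(424,204),(480,233),.074)):
    print(n,tri(ray(C1,a),ray(C2,b)),plane(ray(C1,a),z),plane(ray(C2,b),z))
print(tri(ray(C2,(251,174)),ray(T,(187,180))))
s=state();print(s['tool_pos'],s['tool_rot'],s['joint_pos'])
E
```

```text
ring (array([0.42782055, 0.1665748 , 0.00849643]), np.float64(0.0002691624956892646)) [0.42963076 0.16733869 0.018     ] [0.43012491 0.16769866 0.018     ]
foot (array([ 0.48228685, -0.0263972 ,  0.01373624]), np.float64(0.003261104725480454)) [ 0.48383751 -0.02775081  0.012     ] [ 0.48057522 -0.02752119  0.012     ]
top (array([ 0.48481692, -0.01713218,  0.08061145]), np.float64(0.0005360891346004929)) [ 0.48427501 -0.02202469  0.074     ] [ 0.48471697 -0.02386946  0.074     ]
(array([0.43022612, 0.16654072, 0.01566685]), np.float64(0.0022662849109602342))
[0.42841301 0.16168917 0.15226753] [8.50833844e-05 9.73220267e-01 2.29874263e-01 3.56801171e-04] [ 1.98217510e-01 -3.04341902e-01  2.07181622e+00 -1.48895504e-04
  1.37339941e+00  1.30514599e+00]
```

Emit:
play_rows(linear=[[0.002,0.006,-0.03],[0,0,-0.04],[0,0,-0.03],[0,0,-0.02],[0,0,0],[0,0,0]], turn=[0,0,0,0,0,0])

```text
time: 3.7
tool_pos: [0.4318, 0.1688, 0.0337]
tool_rot: [0.0, 0.973, 0.231, 0.002]
contact_force: [0.8, 0.7, -0.6]
gripper_width: 0.998
grasp_force: 0.0
```

```bash
python3 -c "
from h import *
wlook('w','pics/w3.png','wide_ring_mid',.02)"
```

```text
wide_ring_mid 0.6 [252. 249.] 6235 ell ((255.3041229248047, 234.19223022460938), (97.10425567626953, 98.0447769165039), 179.134033203125) pt [0.4318 0.1686 0.02  ]
tcp [0.4318 0.1688 0.0337] 3.7
```

View pics/w3.png

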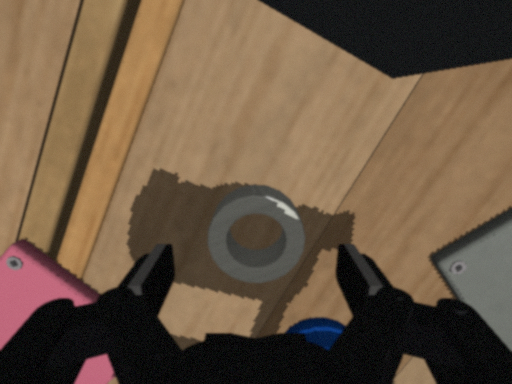

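The ring at (256,236) is centred between the open fingers, and no neighbour is in the way.

Emit:
play_rows(linear=[[0,0,-0.015],[0,0,-0.01],[0,0,-0.004],[0,0,0]], turn=[0,0,0,0])

```text
time: 4.3
tool_pos: [0.4291, 0.1685, 0.0015]
tool_rot: [-0.0, 0.973, 0.231, -0.001]
contact_force: [0.1, 0.4, 0.8]
gripper_width: 1.002
grasp_force: 0.0
```

Emit:
play_rows(linear=[[0,0,0],[0,0,0],[0,0,0],[0,0,0],[0,0,0],[0,0,0],[0,0,0],[0,0,0]], turn=[0,0,0,0,0,0,0,0], hand=0.05)

```text
time: 5.3
tool_pos: [0.4308, 0.1688, 0.0034]
tool_rot: [0.0, 0.973, 0.231, 0.001]
contact_force: [1.1, -0.3, 6.0]
gripper_width: 0.673
grasp_force: 64.6
```

Emit:
play_rows(linear=[[0,0,0.02],[0,0,0.05],[0,0,0.05],[0.012,-0.045,0.02],[0.012,-0.045,0],[0.012,-0.045,0],[0.01,-0.045,0],[0,0,0]], turn=[0,0,0,0,0,0,0,0])

```text
time: 6.3
tool_pos: [0.4755, -0.0136, 0.1416]
tool_rot: [-0.0, 0.974, 0.229, -0.001]
contact_force: [-0.6, 0.2, -1.2]
gripper_width: 0.668
grasp_force: 64.6
```

```bash
python3 - <<'E'
from h import *
s=wlook('w','pics/w4.png','wide_ring_mid',.14)
wlook('w','pics/w4b.png','post_foot',.012)
print(s['tool_pos'],s['tool_rot'],s['gripper_width'],s['grasp_force'])
E
```

```text
wide_ring_mid 0.81 [253. 275.] 8961 ell ((254.43516540527344, 256.5496826171875), (115.1014404296875, 116.51847076416016), 173.3334503173828) pt [ 0.4677 -0.0172  0.14  ]
tcp [ 0.4755 -0.0136  0.1416] 6.3
post_foot 0.7 [275. 172.] 9284 ell ((272.2445983886719, 166.61941528320312), (97.17288208007812, 139.1028289794922), 115.31498718261719) pt [ 0.4967 -0.0194  0.012 ]
post_foot 0.62 [  9. 230.] 419 ell ((6.795557498931885, 229.83438110351562), (18.573442459106445, 36.71335220336914), 5.17457389831543) pt [0.3083 0.2022 0.012 ]
tcp [ 0.4751 -0.0114  0.1415] 6.4
[ 0.47553174 -0.01363279  0.14161559] [-1.03901106e-04  9.73522994e-01  2.28588353e-01 -5.77388097e-04] 0.6675406622974563 64.64114226400852
```

View pics/w4.png

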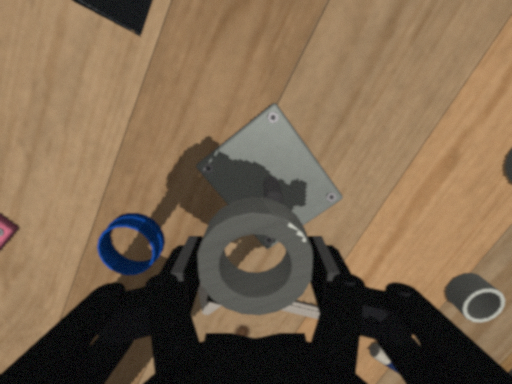

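The ring is held level, with its top face around (254,258). The plate screws show at (208,168), (273,117) and (332,197), and the post shows through the bore near (265,240).

```bash
python3 - <<'E'
from h import *
s=dict(tool_pos=np.array([.4755,-.0136,.1416]),tool_rot=state()['tool_rot']);print(state()['tool_pos'])
for p in ([.4755,-.0136,.1416],[.4751,-.0114,.1415]):
    s['tool_pos']=np.array(p);C=cam('wrist',s)
    L,Rr,U=[plane(ray(C,a),.012) for a in((208,168),(332,197),(273,117))]
    print(L,Rr,U,'centre',(L+Rr)/2,'sides',np.linalg.norm(L-U),np.linalg.norm(Rr-U))
    print('ring top',plane(ray(C,(254.5,257)),.162),plane(ray(C,(254.5,257)),.152),'postpx74',plane(ray(C,(265,240)),.06))
E
```

```text
[ 0.47510695 -0.01048898  0.14166571]
[0.4672642  0.03465045 0.012     ] [ 0.4966494  -0.09136936  0.012     ] [ 5.39709630e-01 -8.74657781e-05  1.20000000e-02] centre [ 0.4819568  -0.02835945  0.012     ] sides 0.08034340777418471 0.10092852278344949
ring top [ 0.47935783 -0.01142675  0.162     ] [ 0.47394622 -0.0141212   0.152     ] postpx74 [ 0.44376686 -0.03951491  0.06      ]
[0.46689298 0.03684567 0.012     ] [ 0.4962674  -0.08912791  0.012     ] [0.53931183 0.00212049 0.012     ] centre [ 0.48158019 -0.02614112  0.012     ] sides 0.08031393554348058 0.10089149935127863
ring top [ 0.47901195 -0.00919981  0.162     ] [ 0.47360033 -0.01189426  0.152     ] postpx74 [ 0.44341224 -0.03728769  0.06      ]
```

Emit:
play_rows(linear=[[0.006,-0.016,0],[0,0,-0.025],[0,0,-0.025],[0,0,0],[0,0,0],[0,0,0]], turn=[0,0,0,0,0,0])

```text
time: 7.25
tool_pos: [0.4828, -0.0276, 0.0938]
tool_rot: [0.001, 0.973, 0.231, 0.001]
contact_force: [-0.2, -0.6, -1.1]
gripper_width: 0.672
grasp_force: 64.6
```

```bash
python3 - <<'E'
from h import *
s=wlook('w','pics/w5.png','wide_ring_mid',.10)
print(s['tool_pos'])
C=cam('wrist',s)
i,A,o=C
def pr(p): return cv2.projectPoints((A.T@(np.array(p)-o))[None],np.zeros(3),np.zeros(3),i['camera_matrix'],i['distortion'])[0].ravel()
print('expect post top',pr([.4818,-.0275,.074]),'ring top centre',pr(s['tool_pos']+[0,0,.0205]))
E
```

```text
wide_ring_mid 0.78 [254. 270.] 8948 ell ((254.57723999023438, 256.8723449707031), (114.83595275878906, 116.95623016357422), 10.981659889221191) pt [ 0.479  -0.0293  0.1   ]
tcp [ 0.4828 -0.0276  0.0938] 7.25
[ 0.48278909 -0.02760263  0.09382064]
expect post top [254.05881904 230.86074171] ring top centre [255.02237169 264.76260434]
```

View pics/w5.png

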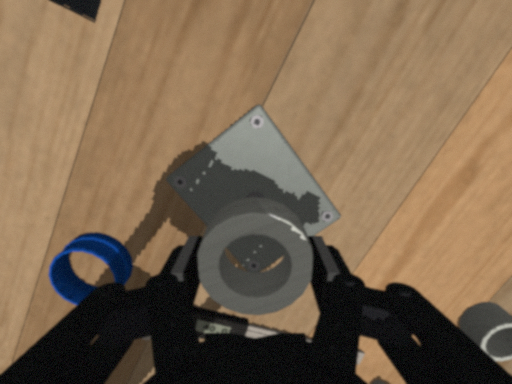

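```bash
python3 - <<'E'
from h import *
s=state();C=cam('wrist',s);print(s['tool_pos'])
L,Rr,U=[plane(ray(C,a),.012) for a in((180,182),(326,215.5),(257,122))]
print((L+Rr)/2,np.linalg.norm(L-U),np.linalg.norm(Rr-U))
im=cv2.imread('pics/w5.png');cv2.imwrite('pics/c5.png',cv2.convertScaleAbs(cv2.resize(im[190:320,190:320],None,fx=4,fy=4,interpolation=cv2.INTER_CUBIC),alpha=2))
E
```

```text
[ 0.48252245 -0.02756519  0.09351084]
[ 0.48139446 -0.02777004  0.012     ] 0.08024210568641325 0.09885606259971312
```

View pics/c5.png

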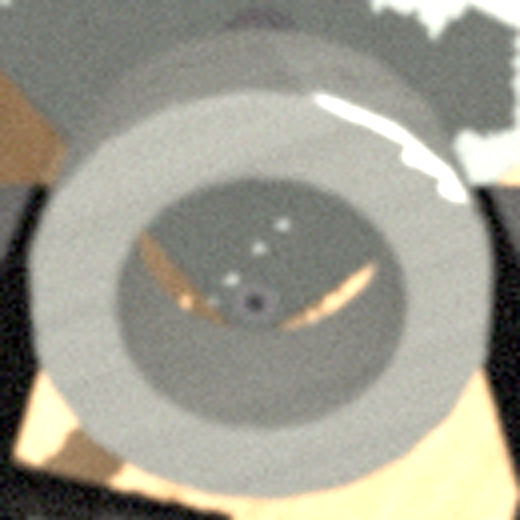

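The fourth screw shows through the bore. The post foot shows just above the ring at (255,194), as predicted, so the post is hidden behind the ring's far rim where it should be. Lowering.

Emit:
play_rows(linear=[[-0.001,0,-0.015],[0,0,-0.015],[0,0,-0.015],[0,0,-0.015],[0,0,0],[0,0,0]], turn=[0,0,0,0,0,0])

```text
time: 8.1
tool_pos: [0.481, -0.0275, 0.0325]
tool_rot: [0.0, 0.973, 0.231, 0.0]
contact_force: [0.6, -0.9, -2.0]
gripper_width: 0.67
grasp_force: 64.6
```

Emit:
play_rows(linear=[[0,0,-0.008],[0,0,-0.006],[0,0,-0.003],[0,0,0],[0,0,0]], turn=[0,0,0,0,0])

```text
time: 8.72
tool_pos: [0.4808, -0.0274, 0.0154]
tool_rot: [0.0, 0.973, 0.231, 0.0]
contact_force: [-0.3, 0.7, 0.7]
gripper_width: 0.67
grasp_force: 64.9
```

Emit:
play_rows(linear=[[0,0,-0.001],[0,0,0]], turn=[0,0])

```text
time: 8.98
tool_pos: [0.4808, -0.0274, 0.0154]
tool_rot: [-0.0, 0.973, 0.231, -0.0]
contact_force: [-5.6, 0.8, 8.8]
gripper_width: 0.675
grasp_force: 65.6
```

Emit:
play_rows(linear=[[0,0,0],[0,0,0],[0,0,0],[0,0,0],[0,0,0],[0,0,0]], turn=[0,0,0,0,0,0], hand=0.0854)

```text
time: 9.72
tool_pos: [0.4807, -0.0274, 0.0143]
tool_rot: [0.0, 0.973, 0.231, 0.0]
contact_force: [-0.3, -0.7, -0.3]
gripper_width: 1.003
grasp_force: 0.0
```

Emit:
play_rows(linear=[[0,0,0.03],[0,0,0.05],[0,0,0.05],[-0.001,-0.06,0],[-0.001,-0.06,0],[-0.001,-0.06,0],[-0.001,-0.05,0],[0,0,0]], turn=[0,0,0,0,0,0,0,0])

```text
time: 10.72
tool_pos: [0.4764, -0.2604, 0.1445]
tool_rot: [0.0, 0.974, 0.229, 0.0]
contact_force: [0.3, -0.3, 0.6]
gripper_width: 0.999
grasp_force: 0.0
```

```bash
python3 - <<'E'
from h import *
s=wlook('w','pics/w6.png','sleeve_mid',.03)
s=wlook('w','pics/w6.png','wide_ring_mid',.036)
grab_frame('top')
T=cam('top')
for t,z in(('wide_ring_mid',.036),('sleeve_mid',.03)):
  for d in trace('top',t):
    m=d['region'].astype(np.uint8);cs=max(cv2.findContours(m,0,1)[0],key=len);e=cv2.fitEllipse(cs);print(t,d['p'],e[0],plane(ray(T,e[0]),z))
E
```

```text
sleeve_mid 0.66 [288. 215.] 1240 ell ((284.0858154296875, 208.04745483398438), (44.3882942199707, 49.770057678222656), 160.5870819091797) pt [ 0.4692 -0.296   0.03  ]
tcp [ 0.4764 -0.2604  0.1445] 10.725
wide_ring_mid 0.82 [33. 72.] 3201 ell ((26.420818328857422, 67.26731872558594), (62.89523696899414, 80.88066101074219), 157.72015380859375) pt [ 0.4854 -0.0424  0.036 ]
tcp [ 0.4764 -0.2573  0.144 ] 10.825
wide_ring_mid 0.55 (256.4465026855469, 160.55699157714844) [ 0.4790678  -0.02866138  0.036     ]
```

View pics/w6.png

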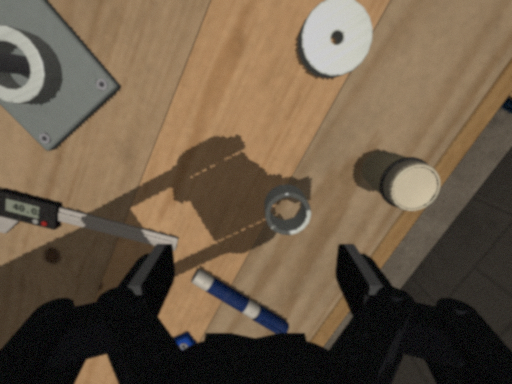

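The ring lies around the post. The sleeve is at (288,211), with the pen (240,300), the jar (411,185) and the disc (337,37) all clear of the fingers.

```bash
python3 - <<'E'
from h import *
s=state();print(s['tool_pos']);T=cam('top')
for p in ([.4764,-.2604,.1445],[.4764,-.2573,.144]):
    s['tool_pos']=np.array(p);C=cam('wrist',s)
    print(plane(ray(C,(288,211)),.02),tri(ray(C,(288,211)),ray(T,(354.5,163.5))))
E
```

```text
[ 0.47684967 -0.25618156  0.14422852]
[ 0.4653778  -0.30386533  0.02      ] (array([ 0.46681453, -0.30249995,  0.02473789]), np.float64(5.751556944720701e-05))
[ 0.46552924 -0.30061811  0.02      ] (array([ 0.4666993 , -0.301203  ,  0.02354839]), np.float64(0.0031575149450617165))
```

Emit:
play_rows(linear=[[-0.011,-0.046,0],[0,0,-0.04],[0,0,-0.04],[0,0,-0.02],[0,0,0],[0,0,0],[0,0,0]], turn=[0,0,0,0,0,0,0])

```text
time: 11.95
tool_pos: [0.4669, -0.3043, 0.0464]
tool_rot: [0.001, 0.973, 0.231, 0.001]
contact_force: [-0.2, 0.1, -0.1]
gripper_width: 1.001
grasp_force: 0.0
```

```bash
python3 - <<'E'
from h import *
s=wlook('w','pics/w7.png','sleeve_mid',.022);print(state()['tool_pos'])
E
```

```text
sleeve_mid 0.71 [249. 235.] 3403 ell ((246.43614196777344, 223.41934204101562), (70.69732666015625, 79.86737823486328), 2.658905267715454) pt [ 0.4665 -0.2984  0.022 ]
tcp [ 0.4669 -0.3043  0.0464] 11.95
[ 0.46652482 -0.30403635  0.04581255]
```

View pics/w7.png

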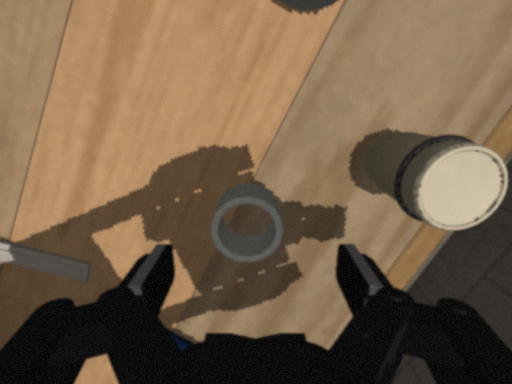

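The sleeve rim is centred at (247,229), about 8 px left of the finger centre line. The jar at (360–505,130–230) is clear of the right finger.

```bash
python3 - <<'E'
from h import *
s=state();C=cam('wrist',s);print(s['tool_pos'],plane(ray(C,(247,229.5)),.03))
E
```

```text
[ 0.46652482 -0.30403635  0.04581255] [ 0.46612992 -0.29874355  0.03      ]
```

Emit:
play_rows(linear=[[0,0.005,0],[0,0,-0.015],[0,0,-0.015],[0,0,-0.008],[0,0,0],[0,0,0]], turn=[0,0,0,0,0,0])

```text
time: 12.8
tool_pos: [0.4659, -0.2986, 0.0064]
tool_rot: [0.0, 0.973, 0.231, 0.0]
contact_force: [0.6, 0.2, 0.0]
gripper_width: 0.994
grasp_force: 0.0
```

Emit:
play_rows(linear=[[0,0,0],[0,0,0],[0,0,0],[0,0,0],[0,0,0],[0,0,0],[0,0,0],[0,0,0]], turn=[0,0,0,0,0,0,0,0], hand=0.036)

```text
time: 13.8
tool_pos: [0.4663, -0.2989, 0.0072]
tool_rot: [0.001, 0.973, 0.231, 0.0]
contact_force: [-0.3, 0.2, 6.4]
gripper_width: 0.516
grasp_force: 61.5
```

Emit:
play_rows(linear=[[0,0,0.03],[0,0,0.05],[0,0,0.05],[0.003,0.05,0],[0.003,0.05,0],[0.003,0.05,0],[0.003,0.05,0],[0.002,0.05,0]], turn=[0,0,0,0,0,0,0,0])

```text
time: 14.8
tool_pos: [0.4789, -0.0467, 0.1354]
tool_rot: [-0.0, 0.973, 0.231, -0.001]
contact_force: [1.5, 0.0, -0.6]
gripper_width: 0.518
grasp_force: 61.4
```

Emit:
play_rows(linear=[[0,0.02,0],[0,0,0],[0,0,0],[0,0,0],[0,0,0]], turn=[0,0,0,0,0])

```text
time: 15.42
tool_pos: [0.4797, -0.0292, 0.1363]
tool_rot: [0.0, 0.973, 0.23, -0.0]
contact_force: [0.4, 0.3, 0.1]
gripper_width: 0.519
grasp_force: 61.4
```

```bash
python3 - <<'E'
from h import *
s=wlook('w','pics/w8.png','sleeve_mid',.16);print(s['tool_pos'],s['tool_rot'])
wlook('w','pics/w8.png','post_foot',.012)
i,A,o=cam('wrist',s)
def pr(p): return cv2.projectPoints((A.T@(np.array(p)-o))[None],np.zeros(3),np.zeros(3),i['camera_matrix'],i['distortion'])[0].ravel()
print('sleeve top expected',pr(s['tool_pos']+[0,0,.023]),'screws expected')
# bright screws: refine by comparing expected with image minima
c=np.array([.4817,-.0276,.012]);u=np.array([-.0147*0+.0294,-.126,0])
for sg in(1,-1):print(pr(c+sg*u/2))
E
```

```text
sleeve_mid 0.68 [257. 263.] 5889 ell ((254.43576049804688, 256.55303955078125), (89.13023376464844, 101.1253890991211), 1.4525903463363647) pt [ 0.4856 -0.026   0.16  ]
tcp [ 0.4797 -0.0292  0.1363] 15.425
[ 0.47971423 -0.02916602  0.13625601] [ 2.76059085e-05  9.73152056e-01  2.30163140e-01 -6.50585933e-05]
post_foot 0.6 [256. 170.] 8162 ell ((253.2880401611328, 168.82183837890625), (104.35765838623047, 132.3096160888672), 125.20671081542969) pt [ 0.4923 -0.0208  0.012 ]
tcp [ 0.4797 -0.0289  0.1363] 15.525
sleeve top expected [254.95525815 267.66742375] screws expected
[317.02824141 195.49705587]
[189.70756312 166.14198797]
```

Emit:
play_rows(linear=[[0.001,0.001,-0.02],[0,0,-0.02],[0,0,-0.015],[0,0,-0.012],[0,0,-0.01],[0,0,0],[0,0,0]], turn=[0,0,0,0,0,0,0])

```text
time: 16.5
tool_pos: [0.4812, -0.0275, 0.0599]
tool_rot: [0.0, 0.973, 0.231, 0.0]
contact_force: [0.1, -0.1, -0.4]
gripper_width: 0.516
grasp_force: 61.4
```

Emit:
play_rows(linear=[[0,0,-0.007],[0,0,-0.005],[0,0,-0.003],[0,0,0],[0,0,0]], turn=[0,0,0,0,0])

```text
time: 17.12
tool_pos: [0.4808, -0.0274, 0.0444]
tool_rot: [0.0, 0.973, 0.231, 0.0]
contact_force: [0.2, -0.2, -0.9]
gripper_width: 0.518
grasp_force: 61.4
```

Emit:
play_rows(linear=[[0,0,-0.001],[0,0,0],[0,0,0]], turn=[0,0,0])

```text
time: 17.5
tool_pos: [0.4807, -0.0274, 0.0433]
tool_rot: [0.0, 0.973, 0.231, 0.0]
contact_force: [-0.4, 0.2, -0.9]
gripper_width: 0.519
grasp_force: 61.4
```

Emit:
play_rows(linear=[[0,0,-0.001],[0,0,0],[0,0,0]], turn=[0,0,0])

```text
time: 17.88
tool_pos: [0.4808, -0.0274, 0.0433]
tool_rot: [-0.0, 0.973, 0.231, -0.0]
contact_force: [-2.7, 0.6, 5.5]
gripper_width: 0.516
grasp_force: 62.1
```

Contact is felt at the expected height, so I'm releasing and lifting.

Emit:
play_rows(linear=[[0,0,0],[0,0,0],[0,0,0],[0,0,0],[0,0,0],[0,0,0],[0,0,0]], turn=[0,0,0,0,0,0,0], hand=0.0854)

```text
time: 18.75
tool_pos: [0.4807, -0.0274, 0.0423]
tool_rot: [0.0, 0.973, 0.231, 0.0]
contact_force: [-1.3, 0.3, -0.1]
gripper_width: 1.0
grasp_force: 0.0
```

Emit:
play_rows(linear=[[0,0,0.02],[0,0,0.04],[0,0,0.05],[0,-0.05,0.02],[0,-0.06,0],[0,-0.06,0],[0,0,0],[0,0,0]], turn=[0,0,0,0,0,0,0,0])

```text
time: 19.75
tool_pos: [0.4805, -0.1972, 0.172]
tool_rot: [-0.0, 0.973, 0.23, -0.0]
contact_force: [0.2, -0.7, -0.4]
gripper_width: 0.997
grasp_force: 0.0
```

```bash
python3 - <<'E'
from h import *
obs={}
for c in('scene','top','wrist'):
    s=state();im=grab_frame(c);C=cam(c,s);cv2.imwrite(f'pics/end_{c}.png',im[...,::-1])
    for t in('wide_ring_mid','sleeve_mid','spare_disc_mid'):
        for d in trace(c,t)[:1]:
            r=ray(C,d['location']);obs.setdefault(t,{})[c]=r
            print(c,t,round(d['p'],2),np.round(d['location']),int(d['region'].sum()),np.round(plane(r,dict(wide_ring_mid=.036,sleeve_mid=.06,spare_disc_mid=.02)[t]),3))
for t,o in obs.items():
    k=list(o)
    for a in range(len(k)):
        for b in range(a):print(t,k[a],k[b],tri(o[k[a]],o[k[b]]))
E
```

```text
scene sleeve_mid 0.58 [270. 184.] 176 [ 0.457 -0.038  0.06 ]
scene spare_disc_mid 0.47 [358. 196.] 194 [ 0.6   -0.265  0.02 ]
top wide_ring_mid 0.71 [255. 166.] 101 [ 0.463 -0.024  0.036]
top sleeve_mid 0.59 [260. 154.] 121 [ 0.495 -0.037  0.06 ]
wrist wide_ring_mid 0.57 [118. 107.] 1516 [ 0.487 -0.048  0.036]
wrist sleeve_mid 0.57 [ 77. 109.] 2482 [ 0.475 -0.026  0.06 ]
wrist spare_disc_mid 0.82 [374.  80.] 3496 [ 0.621 -0.257  0.02 ]
sleeve_mid top scene (array([ 0.48991972, -0.02867284,  0.04634466]), np.float64(0.02145296429719069))
sleeve_mid wrist scene (array([ 0.47334274, -0.02450496,  0.051817  ]), np.float64(0.005142345864107128))
sleeve_mid wrist top (array([ 0.48691775, -0.03872785,  0.08955164]), np.float64(0.009001990708329414))
spare_disc_mid wrist scene (array([ 0.62193126, -0.25872683,  0.00979268]), np.float64(0.003791689962073618))
wide_ring_mid wrist top (array([ 0.47156315, -0.02377285, -0.0261464 ]), np.float64(0.0035534208456357895))
```

```bash
python3 -c "
from plant import *
print(job_done())"
```

```text
the job is handed in; nothing more can be done
None
```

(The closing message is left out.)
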